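# Reset the bench supply behind its push-latch cover

### The arm

A 6-joint arm with a two-finger parallel gripper is mounted at the origin on the work surface. World frame = base frame: x ahead of the robot, y to its left, z up, the work surface at z = 0. Lengths are in m, angles in rad, forces in N, time in s.
With the tool pointing down it reaches from about 0.35 to 0.775 m from the base axis. Payload 7.3 kg.
Tool frame: the origin (TCP) lies at the very end of the fingers, on their centre line; the grasp point (between the pads) lies 19 mm behind it; x points along the fingers, y is the direction in which the jaws open and shut, and the axes are right-handed (so a half turn about x gives the same grasp; the last joint's range is limited). The gripper opens to 92 mm and grips with 3 to 60 N. Pads are 19 mm wide; open, the fingers measure 130 mm over their backs; the gripper's body (75 mm by 190 mm) begins 47 mm behind the grasp point.
Start: joints at [-1.375, 0.342, 1.524, -0, 1.275, -0.146], TCP at [0.176, -0.495, 0.204] pointing down, gripper open.
Joint ranges: [-2.53, 2.53], [-0.77, 2.02], [0.04, 2.7], [-1, 4.14], [0.28, 2.66], [-3.11, 3.11]. Speed limits (rad/s): [2.57, 2.57, 3.14, 3.14, 3.14, 3.14].

### API

Orientations are given as [roll, pitch, yaw] about the fixed x, y, z axes, in that order (R = Rz(yaw) Ry(pitch) Rx(roll)).
In Python, from cell import observe, vision, job gives the robot as it stands.
- The arm moves only by the tool send_rows, never from a script. Its argument "motion" is a list of rows, each an object with "hand": the opening, from -1 (shut) to 1 (fully open), so that 0 is half open; "slide": the shift along the tool's x, y, z in mm, a list of three; "spin": the turn about the tool's x in rad. In form: [{"hand": hand, "slide": [tx, ty, tz], "spin": spin}, ...]. A call has 1 to 8 rows; each row shifts and turns the pose as measured when the row begins, along the tool's axes as they then stand; what a row does not reach is not made up. A row lasts 1/10 s, in which the tool goes at most 50 mm and 8.59 degrees, less where a joint would pass 70% of its speed; a pose out of reach is approached as far as the arm can. A call with a gripper value outside its range is refused whole. The fingers move at their own pace and stop on an object; "grip_force" is the grip in N (left out, the last holds). Time passes only in rows, so rows that do not move let the fingers close. It gives the time, the measured TCP pose, the force and the opening at its end, in the units of the state.
- observe(): the state, without advancing time (a new reading comes with each control period).
- vision.read_camera(name): name is "side" or "top" or "wrist"; returns a dict with "pixels" (480x640x3 uint8, blue, green, red), "range_z" (480x640 float32, m along the optical axis (not along the pixel's ray), 0 where there is no reading), "fx", "fy", "cx", "cy" (pixels), "distortion" ([k1, k2, p1, p2, k3] as OpenCV has them; the pictures are not rectified), "world_from_camera" (4x4, takes a point from camera to world coordinates); the wrist camera has in their place "T_tool_cam" (4x4, takes a point from camera to tool coordinates, whose origin is the TCP and whose axes are the tool frame's). Camera axes: x right, y down, z forward; pixel columns grow to the right and rows downward; lengths in m; the calibration is good to about 2 mm. A picture is of the moment at which its call begins: read the wrist's pose just before it.
- job.hand_in(): hands the job in, once; it reports no verdict.
Trained networks look in a picture, given as the dict that the camera call returned (one of the last four; its "shot" number tells which), for a name from the list of things; names that differ only in an ending like _2 or _b are one class to them, and where a whole thing is asked for, a point or a joint stands for the part that bears it (a point fixed in the world has none). Each returns a list of dicts, best first, with "conf" (0 to 1); they miss things now and then, are a little off and sometimes report something else, mostly with a low value. They report only what shows in the picture. A call takes as long as a camera call.
- vision.search_frame(picture, thing): "uv" ([column, row] in pixels, amid what is visible of it).
- vision.cut_out(picture, thing): "mask" (480x640 bool, what is visible of it) and "uv" ([column, row] in pixels, amid what is visible of it).
The state is a dict: "time": time; "qpos": joint angles; "qvel": joint speeds; "joint_efforts": joint torques, N m; "tool_pos": TCP position; "tool_rot": TCP orientation; "contact_force": force on the tool from outside, world axes, zero at the start; "torque": the same for the moment, N m; "opening": finger opening in m.
Only numpy, scipy, OpenCV 4.12 (cv2) and the standard library are available. Lean on these libraries where they do the work, as an engineer would, in place of code of your own. Each camera call takes 0.05 s, during which the arm holds its last target.

### The job

The bench supply box has tripped: press down on the front of its push-latch cover and let go so that it pops open, press the round button underneath all the way down (leave the square one alone), then push the cover down again until it latches flush and take the hand away. Use only the fingertips: grasp nothing, and leave the things lying around the box where they are.

Things in the scene. Friction and masses are not known exactly. Their poses are not given: they have to be found in the camera images.
- box_hinge (a point): fixed point on the top face (100 mm above the bench) of the grey supply box, over the middle of the cover's hinge line, which runs 2.5 mm below it. x points from the cover's front edge to the hinge, y along the hinge, z up. The box is fixed, 200 x 230 mm; its top reaches 34 mm beyond the hinge, 164 mm before it and 115 mm to either side
- cover_press (a point): on the dark patch of the cover's upper face, 102 mm from the hinge line, midway across; moves with the cover. The cover is a light metal plate 5 mm thick, 150 mm wide along the hinge, front edge 122 mm from the hinge line; latched, its upper face is flush with the box's top. x points from front edge to hinge, z is the upper face's outward normal
- cover (a joint): cover angle in rad: 0 latched flush, positive open, stop at -0.095. Push-push latch: pressing the front 7 to 9 mm below flush (about 7 N) for 0.1 s and letting go releases it; a damped spring raises it in about 2 s to about 1.3 rad. Pushing it back down to 7 to 9 mm below flush and letting go latches it at 0. See cover_hinge
- round_button_top (a point): centre of the top of the round white push button (24 mm across) in the well under the cover: 16 mm below the box's top face, 93 mm in front of the hinge line, 42 mm left or right of the middle. The well reaches from 6 mm beyond the hinge line to 128 mm in front of it, is 158 mm wide and 38 mm deep
- round_button (a joint): travel of the round button in m, 0 up to 0.006 fully down; a spring takes 1.2 N to start and 5 N to push fully down
- square_button_top (a point): centre of the top face of the square white push button (22 x 22 mm) beside the round one, same height, 42 mm to the other side of the middle; leave it alone
- square_button (a joint): travel of the square button in m, 0 up to 0.006 fully down; same spring
- grease_jar_mid (a point): bystander: jar, 56 mm across, 75 mm tall, standing beside the box; point half-way up
- wrench_mid (a point): bystander: steel wrench about 160 mm long lying beside the box; point at its middle
- socket_mid (a point): bystander: steel wrench socket, 28 mm across, 60 mm tall, standing beside the box; point half-way up
- bearing_mid (a point): bystander: dark steel bearing ring, 60 mm across, 18 mm tall, lying beside the box; point at its centre
- cover_hinge (a point): middle of the cover's hinge line. Open, the front edge is about 115 mm above the box's top and 33 mm in front of the hinge line; it yields to 1.6 rad if nudged. A small steel striker, 26 mm wide, hangs 33 mm from its underside, 75 mm from the hinge. To shut it, push its outer (upper) face near the front edge round the hinge, toward the front and down, with up to about 8 N

How it is judged:
On the way, in this order (a step that is already met when the one before it is completed fails the run):
1. the cover has popped open (value of joint cover above 1 rad), for 0.2 s.
2. the round button is pressed down, at least 4.5 of its 6 mm (value of joint round_button above 0.0045 m), for 0.1 s.
3. the cover is latched again, with no hand on it (value of joint cover between -0.03 and 0.03 rad and contact force between each of the arm, the fingers and cover below 0.1 N), for 0.3 s.
At the end, for the whole second after the job is handed in: the cover stays latched within 0.03 rad of flush by itself, both buttons are back up (within 2 mm) (value of joint cover between -0.03 and 0.03 rad and value of joint each of round_button, square_button below 0.002 m); the robot touches nothing.
It fails at once if the square button is pressed by more than 2.5 mm (value of joint square_button above 0.0025 m).
It fails at once if a bystander is lifted, carried or pushed more than 20 mm (distance of any of grease_jar_mid, wrench_mid, socket_mid, bearing_mid from where it was at the start of the episode above 0.02 m).
It also fails if it takes over 54 s, if anything falls off the work surface, if the arm or the gripper's body presses on something with over 40 N, if the wrist force passes 120 N, or if a joint passes its speed limit or range.

## Working session

There is one attempt and no reset: what is moved stays moved. The work goes in short steps, Python scripts to look and compute and a tool call to move; the robot and the scene stay as the last step left them, time stands still between calls to the robot, and variables do not carry over. Pictures are saved under pics/ and viewed, and the job is handed in when it is done.

Besides the shell and the picture viewer there is one more tool, called after "Emit:" as name([rows], argument=value, ...), one row to a line, values as JSON. send_rows: Moves the arm, as the interface text tells. Its arguments: {"type":"object","properties":{"motion":{"type":"array","items":{"type":"object","properties":{"hand":{"type":"number"},"slide":{"type":"array","items":{"type":"number"}},"spin":{"type":"number"}}}},"grip_force":{"type":"number"}},"required":["motion"]}

```bash
mkdir -p pics; ls
cat > h.py <<'E'
import numpy as np,cv2
from cell import observe,vision,job
def shot(n,f=None):
    s=observe(); p=vision.read_camera(n)
    if f: cv2.imwrite('pics/'+f,p['pixels'])
    return p,s
def T_of(s):
    r,pi,y=s['tool_rot']
    from scipy.spatial.transform import Rotation as R
    T=np.eye(4);T[:3,:3]=R.from_euler('xyz',[r,pi,y]).as_matrix();T[:3,3]=s['tool_pos'];return T
def world(p,uv,s=None,z=None):
    K=np.array([[p['fx'],0,p['cx']],[0,p['fy'],p['cy']],[0,0,1]])
    uv=np.atleast_2d(np.array(uv,float))
    n=cv2.undistortPoints(uv[:,None],K,np.array(p['distortion'],float))[:,0]
    W=np.array(p['world_from_camera']) if 'world_from_camera' in p else T_of(s)@np.array(p['T_tool_cam'])
    d=np.c_[n,np.ones(len(n))]
    if z is None:
        rz=np.array([p['range_z'][int(round(v)),int(round(u))] for u,v in uv])
        return (d*rz[:,None])@W[:3,:3].T+W[:3,3]
    dw=d@W[:3,:3].T
    return W[:3,3]+dw*((z-W[2,3])/dw[:,2])[:,None]
E
python3 - <<'E'
from h import *
s=observe();print(s)
for c in ['top','side']:
    p,s=shot(c,c+'0.png')
    for t in ['cover_press','cover','grease_jar_mid','wrench_mid','socket_mid','bearing_mid']:
        for r in vision.search_frame(p,t)[:2]: print(c,t,r['uv'],r['conf'],world(p,r['uv'])[0].round(4))
E
```

```text
pics
{'time': 0.0, 'qpos': array([-1.37498937e+00,  3.42712975e-01,  1.52503129e+00, -2.10742991e-05,
        1.27539498e+00, -1.45987339e-01]), 'qvel': array([-0.00026027,  0.00202057, -0.00027933, -0.00094564,  0.0007253 ,
        0.00119176]), 'joint_efforts': array([ 8.68594143e-04, -4.31236374e+01, -2.44213647e+01,  7.19187269e-02,
        5.59924264e-02, -1.37768052e-04]), 'tool_pos': array([ 0.17590088, -0.49417857,  0.20314507]), 'tool_rot': array([-1.70375441,  1.56924961,  1.77963869]), 'contact_force': array([ 0.2566805, -0.4248413,  0.4517112]), 'torque': array([-0.05039785,  0.02056046, -0.02721623]), 'opening': 0.0918734311688997}
top cover_press [330.3, 241.7] 0.59 [0.5554 0.0362 0.0985]
top cover [330.1, 240.7] 0.56 [0.5569 0.0365 0.099 ]
top grease_jar_mid [433.9, 214.5] 0.64 [ 0.6031 -0.1286  0.0715]
top wrench_mid [234.0, 293.1] 0.59 [0.4732 0.2004 0.0088]
top socket_mid [230.1, 298.7] 0.23 [0.4636 0.2069 0.0092]
top bearing_mid [216.7, 198.8] 0.68 [0.6351 0.2341 0.0111]
side cover_press [309.5, 231.2] 0.56 [0.5507 0.0259 0.1031]
side cover [308.4, 230.1] 0.68 [0.5523 0.0307 0.1019]
side wrench_mid [180.0, 258.3] 0.91 [0.4237 0.2014 0.0092]
side socket_mid [367.4, 345.2] 0.68 [ 0.516  -0.1398  0.0432]
```

View pics/top0.png

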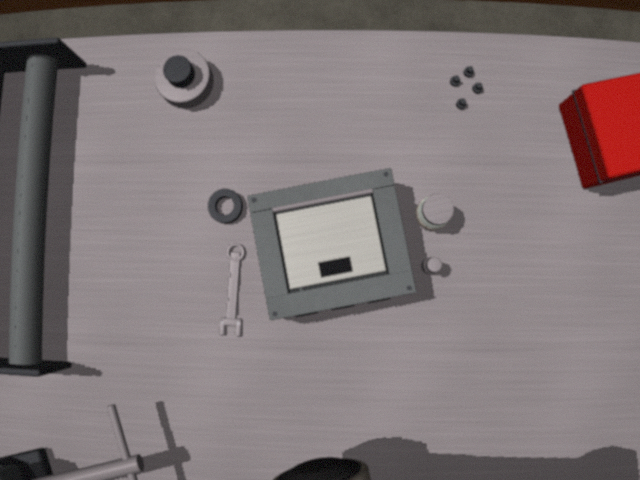

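View pics/side0.png

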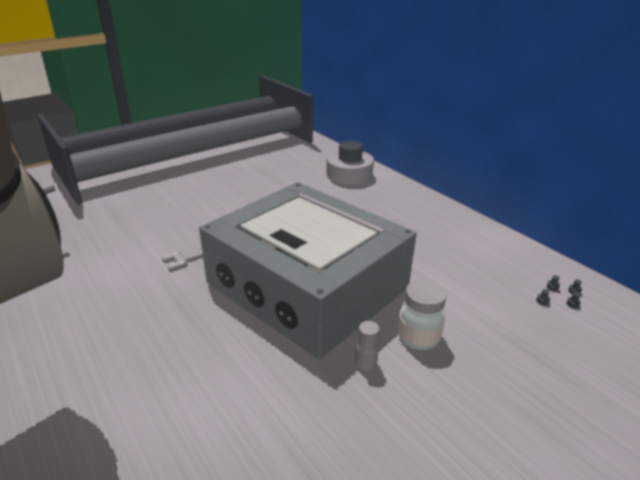

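The top view shows the cover centred near (330,241), with its dark patch at (336,266) on the robot side. That puts the hinge on the far side, near (326,203). The wrench and bearing are on the left, the jar and socket on the right.

Run:
```python
from h import *
p,s=shot('top')
g=cv2.cvtColor(p['pixels'],cv2.COLOR_BGR2GRAY)
roi=np.zeros_like(g);roi[255:280,312:360]=1
m=((g<60)&(roi>0)).astype(np.uint8)
n,l,st,c=cv2.connectedComponentsWithStats(m);i=1+np.argmax(st[1:,4]);print('patch',c[i],st[i],world(p,c[i],z=.1))
box=(g>175).astype(np.uint8);box[:190]=0;box[300:]=0;box[:,:268]=0;box[:,392:]=0
n,l,st,c=cv2.connectedComponentsWithStats(box);i=1+np.argmax(st[1:,4]);print(st[i])
cn=cv2.findContours((l==i).astype(np.uint8),0,1)[0][0]
hull=cv2.convexHull(cn)[:,0].astype(float)
w=world(p,hull,z=.1);
r=cv2.minAreaRect((w[:,:2]*1000).astype(np.float32));print(r,cv2.boxPoints(r))
```

```text
patch [335.01305483 266.48041775] [320 258  31  18 383] [[0.51720262 0.02845443 0.1       ]]
[ 278  198  106   89 6295]
((555.2991943359375, 36.6097297668457), (113.91798400878906, 146.0831756591797), 11.650086402893066) [[484.76404   96.64462 ]
 [514.2632   -46.4291  ]
 [625.83435  -23.425163]
 [596.3352   119.64856 ]]
```

```bash
cat >> h.py <<'E'
YAW=np.deg2rad(11.65); H=np.array([.616,.049])
def loc(x,y,z):  # box-hinge local mm -> world
    c,s_=np.cos(YAW),np.sin(YAW)
    return np.array([H[0]+(c*x-s_*y)/1e3,H[1]+(s_*x+c*y)/1e3,.1+z/1e3])
def toloc(w):
    c,s_=np.cos(YAW),np.sin(YAW);d=(np.array(w)[:2]-H)*1e3
    return np.array([c*d[0]+s_*d[1],-s_*d[0]+c*d[1],(w[2]-.1)*1e3]).round(1)
def go(x,y,z):
    s=observe();T=T_of(s)
    d=T[:3,:3].T@(loc(x,y,z)-T[:3,3])*1e3
    yv=np.array([-np.sin(YAW),np.cos(YAW),0]);yt=T[:3,:3].T@yv
    if abs(yt[1])>0 and yt[1]<0: yt=-yt
    print('t',round(s['time'],2),'loc',toloc(s['tool_pos']),'slide',d.round(1),'spin',round(np.arctan2(yt[2],yt[1]),3),'F',s['contact_force'].round(2),'op',round(s['opening'],4))
E
python3 - <<'E'
from h import *
s=observe();print(T_of(s).round(3)); go(-102,0,90)
p,s=shot('wrist','w0.png');print(np.array(p['T_tool_cam']).round(3))
E
```

```text
[[ 0.     0.335 -0.942  0.176]
 [-0.    -0.942 -0.335 -0.495]
 [-1.     0.    -0.     0.204]
 [ 0.     0.     0.     1.   ]]
t 0.75 loc [-540.7 -443.6  103.8] slide [  13.8 -378.8 -495.7] spin 0.138 F [ 0.16  0.05 -0.05] op 0.0922
[[ 0.001 -0.275  0.962 -0.182]
 [ 1.     0.    -0.001  0.001]
 [ 0.     0.962  0.275 -0.074]
 [ 0.     0.     0.     1.   ]]
```

Emit:
send_rows([
  {"hand": -1, "slide": [0, -30, -39], "spin": 0.0},
  {"hand": -1, "slide": [0, -30, -39], "spin": 0},
  {"hand": -1, "slide": [0, -30, -39], "spin": 0},
  {"hand": -1, "slide": [0, -30, -39], "spin": 0},
  {"hand": -1, "slide": [0, -30, -39], "spin": 0},
  {"hand": -1, "slide": [0, -30, -39], "spin": 0},
  {"hand": -1, "slide": [0, -30, -39], "spin": 0},
  {"hand": -1, "slide": [0, -30, -39], "spin": 0.13},
], grip_force=20)

```text
time: 1.6
tool_pos: [0.3892, -0.1673, 0.2033]
tool_rot: [1.922, 1.566, -1.004]
contact_force: [1.0, -0.8, -0.0]
opening: 0.0323
```

Run:
```python
from h import *
go(-102,0,80)
```

```text
t 1.6 loc [-265.8 -166.   103.3] slide [  22.8 -164.2 -165.7] spin 0.012 F [ 0.99 -0.85 -0.02] op 0.0323
```

Emit:
send_rows([
  {"hand": -1, "slide": [4, -33, -34], "spin": 0.01},
  {"hand": -1, "slide": [5, -33, -34], "spin": 0},
  {"hand": -1, "slide": [5, -33, -34], "spin": 0},
  {"hand": -1, "slide": [5, -33, -34], "spin": 0},
  {"hand": -1, "slide": [5, -28, -28], "spin": 0},
  {"hand": -1, "slide": [0, 0, 0], "spin": 0},
])

```text
time: 2.2
tool_pos: [0.5242, 0.0358, 0.1792]
tool_rot: [2.372, 1.561, -0.563]
contact_force: [-0.3, 0.2, -0.6]
opening: 0.0005
```

Run:
```python
from h import *
go(-102,0,8)
p,s=shot('wrist','w1.png')
g=cv2.cvtColor(p['pixels'],cv2.COLOR_BGR2GRAY)
for r in vision.search_frame(p,'cover_press')[:2]: print(r['uv'],r['conf'],toloc(world(p,r['uv'],s)[0]))
```

```text
t 2.2 loc [-92.6   5.6  79.2] slide [71.2  5.1  9.9] spin 0.003 F [-0.33  0.2  -0.55] op 0.0005
[326.1, 191.0] 0.71 [-57.5   2.1   2.1]
```

View pics/w1.png

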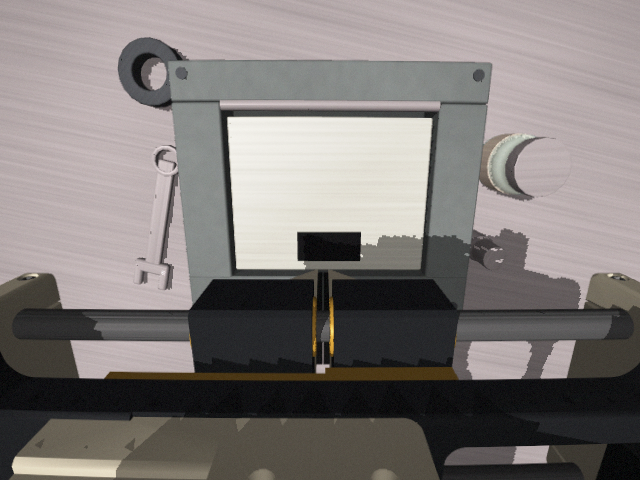

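The wrist view confirms the cover, with its patch centred at (329,247). The shut fingers sit just in front of it in the picture. Next I'll check the finger shape and the patch position.

Run:
```python
from h import *
p,s=shot('wrist');T=T_of(s);print(p['fx'])
pts=[(329,247),(300,115+0),(232,118),(432,118),(222,105),(440,105),(237,268),(420,266)]
for q in pts: print(q,toloc(world(p,q,s)[0]))
for q in [(195,330),(250,295),(250,350),(440,295),(322,275),(450,330),(322,368),(200,285),(212,281)]:
    w=world(p,q,s)[0];print('tool',q,((T[:3,:3].T@(w-T[:3,3]))*1e3).round(1))
```

```text
342.48808092862527
(329, 247) [-104.6   -3.3    1.8]
(300, 115) [-4.9 18.2  1.6]
(232, 118) [-6.9 67.3  1.9]
(432, 118) [ -6.3 -79.1  -3.6]
(222, 105) [ 2.2 74.4  0.3]
(440, 105) [  2.5 -82.9   0.7]
(237, 268) [-126.9   74.2   -9.8]
(420, 266) [-123.5  -79.5   -4.9]
tool (195, 330) [-113.7  -28.2  -32.3]
tool (250, 295) [-105.1  -17.2  -36.8]
tool (250, 350) [-112.8  -16.3  -26.5]
tool (440, 295) [-104.8   29.6  -36.6]
tool (322, 275) [-27.3   0.2  -9.6]
tool (450, 330) [-113.5   29.5  -32.1]
tool (322, 368) [175.9  -0.5 198.4]
tool (200, 285) [  78.  -101.    43.4]
tool (212, 281) [-95.3 -29.7 -36.2]
```

Emit:
send_rows([
  {"hand": -1, "slide": [35, 2, 10], "spin": 0},
  {"hand": -1, "slide": [30, 1, 4], "spin": 0},
  {"hand": -1, "slide": [5, 0, 0], "spin": 0},
  {"hand": -1, "slide": [0, 0, 0], "spin": 0},
])

```text
time: 2.75
tool_pos: [0.5094, 0.0202, 0.1112]
tool_rot: [2.35, 1.555, -0.595]
contact_force: [-0.2, 0.5, 0.4]
opening: 0.0002
```

Run:
```python
from h import *
go(-106,-2,-8)
```

```text
t 2.75 loc [-110.3   -6.7   11.2] slide [19.2 -5.  -4. ] spin -0.007 F [-0.21  0.55  0.4 ] op 0.0002
```

Emit:
send_rows([
  {"hand": -1, "slide": [9, -4, -3], "spin": 0},
  {"hand": -1, "slide": [3, 0, 0], "spin": 0},
  {"hand": -1, "slide": [2, 0, 0], "spin": 0},
])

```text
time: 3.05
tool_pos: [0.5142, 0.0235, 0.0998]
tool_rot: [2.489, 1.55, -0.459]
contact_force: [1.7, 0.4, 0.6]
opening: 0.0006
```

Run:
```python
from h import *
go(-106,-2,-8)
```

```text
t 3.05 loc [-104.9   -4.4   -0.2] slide [ 7.8 -2.5  1.3] spin -0.009 F [1.71 0.37 0.63] op 0.0006
```

Emit:
send_rows([
  {"hand": -1, "slide": [3, 0, 0], "spin": 0},
  {"hand": -1, "slide": [3, 0, 0], "spin": 0},
])

```text
time: 3.25
tool_pos: [0.5152, 0.0235, 0.0944]
tool_rot: [2.52, 1.548, -0.427]
contact_force: [-0.4, 0.7, -0.2]
opening: 0.0004
```

Run:
```python
from h import *
go(-106,-2,-8)
```

```text
t 3.25 loc [-103.8   -4.6   -5.6] slide [ 2.3 -2.6  2.2] spin -0.009 F [-0.42  0.68 -0.18] op 0.0004
```

Emit:
send_rows([
  {"hand": -1, "slide": [2, 0, 0], "spin": 0},
  {"hand": -1, "slide": [0, 0, 0], "spin": 0},
])

```text
time: 3.45
tool_pos: [0.5152, 0.0237, 0.092]
tool_rot: [2.517, 1.548, -0.43]
contact_force: [0.0, -0.1, 0.9]
opening: 0.0002
```

Run:
```python
from h import *
go(-106,-2,-8)
shot('side','s1.png')
go(-106,-2,-8)
```

```text
t 3.45 loc [-103.9   -4.4   -8. ] slide [-0.1 -2.4  2.2] spin -0.008 F [ 0.03 -0.06  0.9 ] op 0.0002
t 3.5 loc [-103.8   -4.5   -7.9] slide [ 0.  -2.5  2.2] spin -0.008 F [-0.62  0.59  0.33] op 0.0005
```

View pics/s1.png

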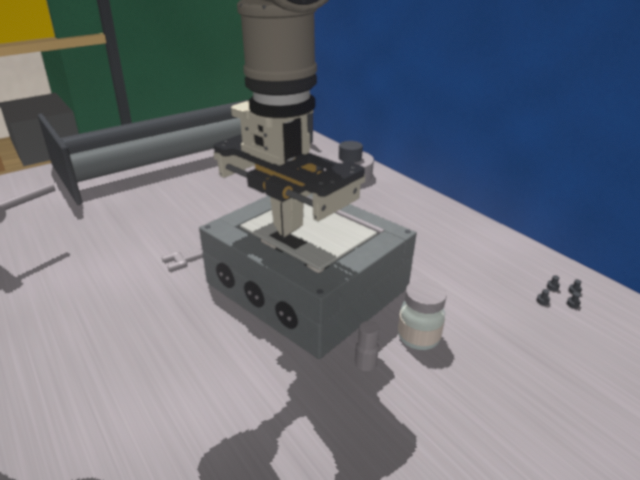

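Run:
```python
import cv2
i=cv2.imread('pics/s1.png');cv2.imwrite('pics/s1c.png',cv2.resize(i[180:290,190:340],None,fx=5,fy=5,interpolation=cv2.INTER_CUBIC))
```

```text
(no output)
```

View pics/s1c.png

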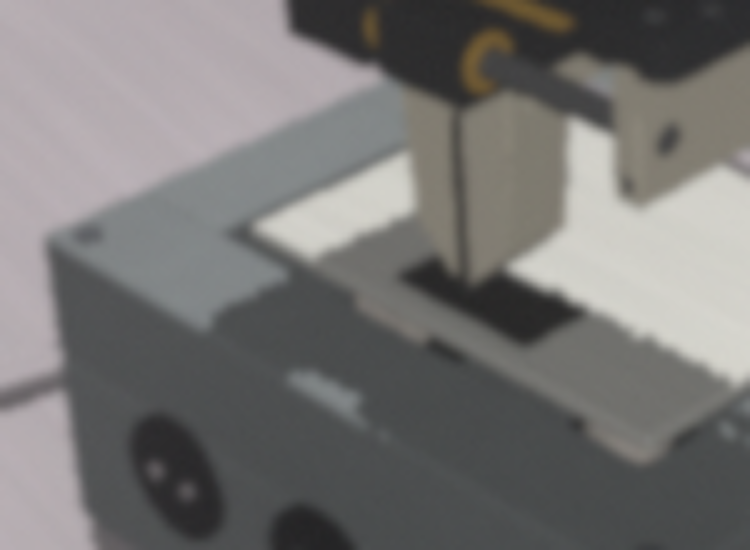

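Run:
```python
from h import *
p,s=shot('side')
def q(cu,cv):return (190+cu/5,180+cv/5)
for c in [(300,235),(340,260),(500,310),(560,320),(650,350),(650,430),(700,380),(650,280),(740,330),(120,220),(230,270),(330,330),(430,280),(470,410),(600,480)]:
    print(c,toloc(world(p,q(*c))[0]))
p,s=shot('top')
for c in [(336,270),(325,225),(345,275),(310,280),(365,275),(280,240),(395,240),(340,300)]: print(c,toloc(world(p,c)[0]))
p,s=shot('wrist','w2.png')
```

```text
(300, 235) [-116.9   57.7    3.3]
(340, 260) [-117.9   40.1    3. ]
(500, 310) [-106.4   -9.7    3.5]
(560, 320) [-98.5 -23.9   3. ]
(650, 350) [-92.4 -50.1   2.6]
(650, 430) [-118.4  -73.4    2.4]
(700, 380) [-93.9 -68.4   2.6]
(650, 280) [-67.2 -27.4   2.5]
(740, 330) [-68.3 -60.    1.7]
(120, 220) [-144.9  101.8    2.2]
(230, 270) [-140.8   59.1    2.2]
(330, 330) [-141.5   17.9    1.7]
(430, 280) [-108.1   15.     3. ]
(470, 410) [-141.6  -34.2    1.4]
(600, 480) [-140.7  -77.5    1.4]
(336, 270) [-118.8    1.5  373.9]
(325, 225) [-76.3   3.4 360.3]
(345, 275) [-124.7   -5.4  374.3]
(310, 280) [-123.    25.9  368.7]
(365, 275) [-128.   -22.8  372.7]
(280, 240) [-83.4  45.  375.4]
(395, 240) [-102.8  -54.8  373.3]
(340, 300) [-145.8    3.   354.9]
```

View pics/w2.png

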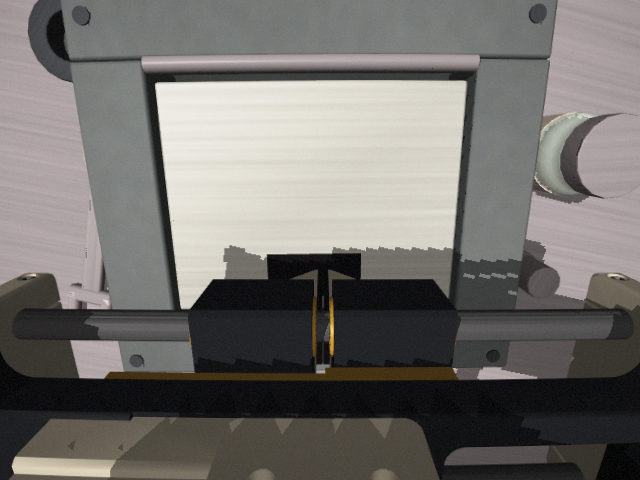

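Run:
```python
from h import *
p,s=shot('side')
go(-104,-4,-8)
def q(cu,cv):return (190+cu/5,180+cv/5)
for c in [(440,200),(440,240),(445,255),(450,265),(480,265),(490,250),(520,250),(555,220),(500,262)]:
    print(c,toloc(world(p,q(*c))[0]))
# pixel of reported TCP
K=np.array([[p['fx'],0,p['cx']],[0,p['fy'],p['cy']],[0,0,1]]);M=np.linalg.inv(np.array(p['world_from_camera']))
T=T_of(s)
for off in [(0,0,0),(0,19,9.5),(0,-19,9.5),(0,19,-9.5),(0,-19,-9.5),(-8,0,0),(-8,19,9.5),(-8,-19,9.5)]:
    w=T[:3,3]+T[:3,:3]@np.array(off)/1e3
    uv=cv2.projectPoints(w[None],cv2.Rodrigues(M[:3,:3])[0],M[:3,3],K,np.array(p['distortion'],float))[0][0,0]
    print(off,((uv-[190,180])*5).round())
```

```text
t 3.7 loc [-103.7   -4.6   -7.7] slide [ 0.3 -0.6  0.3] spin -0.008 F [ 0.2   0.02 -0.93] op 0.0001
(440, 200) [-116.4    1.    37. ]
(440, 240) [-114.1    4.    22.7]
(445, 255) [-114.9    1.5   19.6]
(450, 265) [-115.    -0.3   17.3]
(480, 265) [-115.7  -12.3   22.8]
(490, 250) [-115.9  -16.2   29. ]
(520, 250) [-97.8  -8.9  17.8]
(555, 220) [-98.  -22.   32.4]
(500, 262) [-109.   -12.7   20.8]
(0, 0, 0) [494. 334.]
(0, 19, 9.5) [519. 376.]
(0, -19, 9.5) [420. 323.]
(0, 19, -9.5) [570. 346.]
(0, -19, -9.5) [470. 294.]
(-8, 0, 0) [493. 309.]
(-8, 19, 9.5) [518. 351.]
(-8, -19, 9.5) [418. 298.]
```

Run:
```python
from h import *
p,s=shot('side')
u0=190+468/5
for v in range(222,256,2):
    print(v,[tuple(toloc(world(p,(u,v))[0])) for u in (281,284,288,294)])
i=p['pixels'];print(i[228:250:2,284])
```

```text
222 [(np.float64(-113.7), np.float64(-1.5), np.float64(33.8)), (np.float64(-115.3), np.float64(-8.8), np.float64(37.5)), (np.float64(-115.7), np.float64(-16.4), np.float64(40.7)), (np.float64(-110.2), np.float64(-21.5), np.float64(40.4))]
224 [(np.float64(-114.1), np.float64(-1.9), np.float64(31.2)), (np.float64(-116.3), np.float64(-9.7), np.float64(35.3)), (np.float64(-115.9), np.float64(-16.5), np.float64(37.9)), (np.float64(-109.5), np.float64(-20.8), np.float64(36.9))]
226 [(np.float64(-113.9), np.float64(-1.4), np.float64(27.9)), (np.float64(-115.6), np.float64(-8.9), np.float64(31.8)), (np.float64(-116.3), np.float64(-16.9), np.float64(35.3)), (np.float64(-111.1), np.float64(-22.4), np.float64(35.3))]
228 [(np.float64(-113.5), np.float64(-1.0), np.float64(24.6)), (np.float64(-115.8), np.float64(-9.0), np.float64(28.9)), (np.float64(-115.9), np.float64(-16.4), np.float64(32.0)), (np.float64(-109.4), np.float64(-20.6), np.float64(30.9))]
230 [(np.float64(-114.6), np.float64(-2.0), np.float64(22.4)), (np.float64(-115.7), np.float64(-8.8), np.float64(25.8)), (np.float64(-114.9), np
[... 2365 characters left out ...]
), (np.float64(-115.7), np.float64(-26.2), np.float64(3.0))]
252 [(np.float64(-129.4), np.float64(-16.3), np.float64(2.1)), (np.float64(-87.0), np.float64(22.7), np.float64(-36.9)), (np.float64(-122.3), np.float64(-21.9), np.float64(1.2)), (np.float64(-119.4), np.float64(-29.8), np.float64(3.4))]
254 [(np.float64(-132.0), np.float64(-19.0), np.float64(1.5)), (np.float64(-130.7), np.float64(-23.2), np.float64(2.9)), (np.float64(-87.1), np.float64(14.5), np.float64(-36.4)), (np.float64(-120.1), np.float64(-30.5), np.float64(1.0))]
[[101 111 115]
 [100 108 112]
 [ 99 107 111]
 [ 93 102 106]
 [ 68  73  75]
 [ 44  44  44]
 [ 41  42  41]
 [ 50  51  52]
 [ 90  92  93]
 [107 111 110]
 [112 116 116]]
```

Emit:
send_rows([
  {"hand": 1, "slide": [-15, -2, 0], "spin": 0},
  {"hand": 1, "slide": [0, 0, 0], "spin": 0},
  {"hand": 1, "slide": [0, 0, 0], "spin": 0},
  {"hand": 1, "slide": [0, 0, 0], "spin": 0},
  {"hand": 1, "slide": [0, 0, 0], "spin": 0},
])

```text
time: 4.25
tool_pos: [0.5141, 0.0256, 0.1065]
tool_rot: [2.502, 1.549, -0.445]
contact_force: [-0.3, 1.0, -0.4]
opening: 0.0358
```

Run:
```python
from h import *
go(-106,-2,-8)
p,s=shot('side','s2.png');print(s['qpos'].round(3))
cv2.imwrite('pics/s2c.png',cv2.resize(p['pixels'][130:290,190:370],None,fx=4,fy=4,interpolation=cv2.INTER_CUBIC))
```

```text
t 4.25 loc [-104.5   -2.4    6.5] slide [14.4 -0.6  1.8] spin -0.008 F [-0.25  1.   -0.42] op 0.0358
[-0.094  0.414  1.709 -0.009  0.997  1.287]
```

View pics/s2c.png

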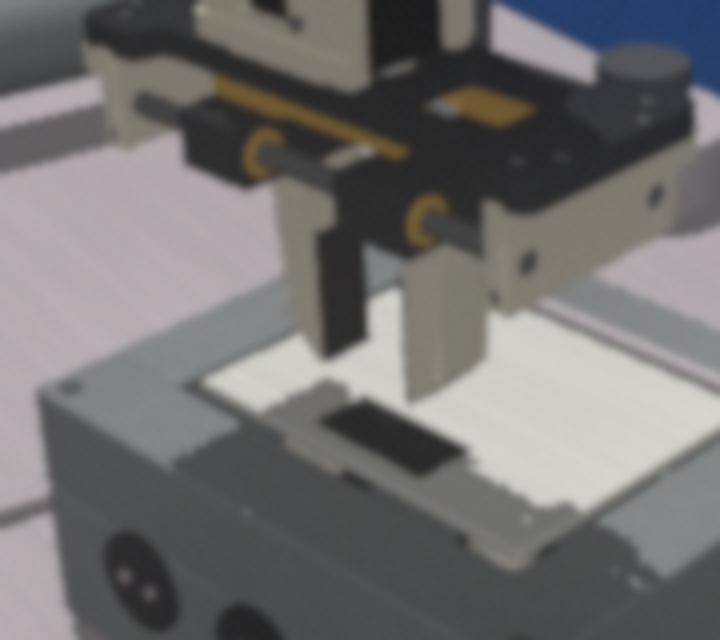

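Run:
```python
from h import *
p,s=shot('side');T=T_of(s)
def tl(c,k=4):
    w=world(p,(190+c[0]/4,130+c[1]/4))[0]; return toloc(w),(T[:3,:3].T@(w-T[:3,3])*1e3).round(1)
for c in [(415,385),(415,395),(430,385),(325,350),(310,340),(480,350),(500,300),(520,300),(660,240),(130,135),(620,60),(345,345)]: print(c,*tl(c))
```

```text
(415, 385) [-117.1  -27.8   39.8] [-33.2  26.   11.7]
(415, 395) [-116.4  -27.1   35.6] [-29.   25.2  11.2]
(430, 385) [-118.2  -35.5   43.5] [-36.9  33.7  12.8]
(325, 350) [-113.3   17.1   32.9] [-26.9 -19.1   8.5]
(310, 340) [-116.9   20.1   37. ] [-31.1 -22.   12.1]
(480, 350) [-98.3 -37.8  48.4] [-41.4  36.   -7.2]
(500, 300) [-142.6  -86.1  101.7] [-94.7  85.3  35.7]
(520, 300) [-137.2  -88.5  100.4] [-93.3  87.6  30.3]
(660, 240) [233.8 145.6 -99.6] [ 110.  -152.3 -335.1]
(130, 135) [-138.5   76.9   98.8] [-94.  -77.8  33.1]
(620, 60) [269.9 205.3 -29.5] [  39.7 -211.4 -371.9]
(345, 345) [-104.8   16.7   31.4] [-25.2 -18.7  -0. ]
```

The side view shows the real fingertip sits about 24 mm above the reported TCP, with the body shifted by the same amount. I'll allow for that offset and find contact by force.

Emit:
send_rows([
  {"hand": -1, "slide": [8, -1, 0], "spin": 0},
  {"hand": -1, "slide": [8, 0, 0], "spin": 0},
  {"hand": -1, "slide": [8, 0, 0], "spin": 0},
  {"hand": -1, "slide": [3, 0, 0], "spin": 0},
  {"hand": -1, "slide": [2, 0, 0], "spin": 0},
])

```text
time: 4.85
tool_pos: [0.5143, 0.0271, 0.0746]
tool_rot: [2.551, 1.55, -0.396]
contact_force: [-0.6, 2.8, 4.4]
opening: 0.013
```

Run:
```python
from h import *
go(-106,-2,-32)
```

```text
t 4.85 loc [-104.    -0.9  -25.4] slide [6.6 1.  2.1] spin -0.009 F [-0.6   2.83  4.37] op 0.013
```

Emit:
send_rows([
  {"hand": -1, "slide": [3, 0, 0], "spin": 0},
  {"hand": -1, "slide": [2, 0, 0], "spin": 0},
])

```text
time: 5.05
tool_pos: [0.5151, 0.0273, 0.07]
tool_rot: [2.584, 1.548, -0.364]
contact_force: [-0.1, 1.2, 5.5]
opening: 0.0005
```

Run:
```python
from h import *
go(-106,-2,-32)
```

```text
t 5.05 loc [-103.2   -0.9  -30. ] slide [2.  1.1 2.8] spin -0.009 F [-0.08  1.19  5.53] op 0.0005
```

Emit:
send_rows([
  {"hand": -1, "slide": [2, 0, 0], "spin": 0},
  {"hand": -1, "slide": [0.5, 0, 0], "spin": 0},
  {"hand": -1, "slide": [0, 0, 0], "spin": 0},
])

```text
time: 5.35
tool_pos: [0.5154, 0.0272, 0.0683]
tool_rot: [2.574, 1.547, -0.372]
contact_force: [-2.3, 1.8, 4.9]
opening: 0.0004
```

Run:
```python
from h import *
go(-106,-2,-32)
```

```text
t 5.35 loc [-103.    -1.1  -31.7] slide [0.3 0.9 3. ] spin -0.008 F [-2.33  1.75  4.95] op 0.0004
```

Emit:
send_rows([
  {"hand": -1, "slide": [1.5, 0, 0], "spin": 0},
  {"hand": -1, "slide": [0, 0, 0], "spin": 0},
])

```text
time: 5.55
tool_pos: [0.5154, 0.0271, 0.068]
tool_rot: [2.574, 1.546, -0.372]
contact_force: [-3.1, 0.3, 4.5]
opening: 0.0003
```

Run:
```python
from h import *
go(-106,-2,-32)
```

```text
t 5.55 loc [-102.9   -1.1  -32. ] slide [-0.   0.9  3.1] spin -0.008 F [-3.05  0.33  4.55] op 0.0003
```

Emit:
send_rows([
  {"hand": -1, "slide": [4, 0, 0], "spin": 0},
  {"hand": -1, "slide": [3, 0, 0], "spin": 0},
])

```text
time: 5.75
tool_pos: [0.5158, 0.0271, 0.0667]
tool_rot: [2.585, 1.543, -0.36]
contact_force: [-15.2, 2.3, 38.5]
opening: 0.0004
```

Run:
```python
from h import *
go(-106,-2,-32)
```

```text
t 5.75 loc [-102.5   -1.2  -33.3] slide [-1.4  0.8  3.4] spin -0.007 F [-15.24   2.32  38.49] op 0.0004
```

That reached the stop, at 38 N and tip about 9.7 mm below flush, which confirms the 23.6 mm offset. I'll let go and climb clear.

Emit:
send_rows([
  {"hand": -1, "slide": [-15, 0, 0], "spin": 0},
  {"hand": -1, "slide": [-45, 0, 0], "spin": 0},
  {"hand": -1, "slide": [-45, 0, 0], "spin": 0.1},
  {"hand": -1, "slide": [-40, 0, 20], "spin": 0.14},
  {"hand": -1, "slide": [-20, 0, 20], "spin": 0.14},
  {"hand": -1, "slide": [-10, 0, 20], "spin": 0.14},
  {"hand": -1, "slide": [0, 0, 0], "spin": 0.14},
])

```text
time: 6.45
tool_pos: [0.4504, 0.03, 0.2484]
tool_rot: [-3.087, 1.538, -0.432]
contact_force: [0.2, -0.6, -0.7]
opening: 0.0005
```

Run:
```python
from h import *
go(-106,-2,-32);print(observe()['qpos'].round(3))
shot('side','s3.png')
```

```text
t 6.45 loc [-166.    14.9  148.4] slide [182.2 -24.9 -51.1] spin -0.69 F [ 0.23 -0.59 -0.72] op 0.0005
[-0.095  0.152  1.655 -0.011  1.304  1.966]
```

View pics/s3.png

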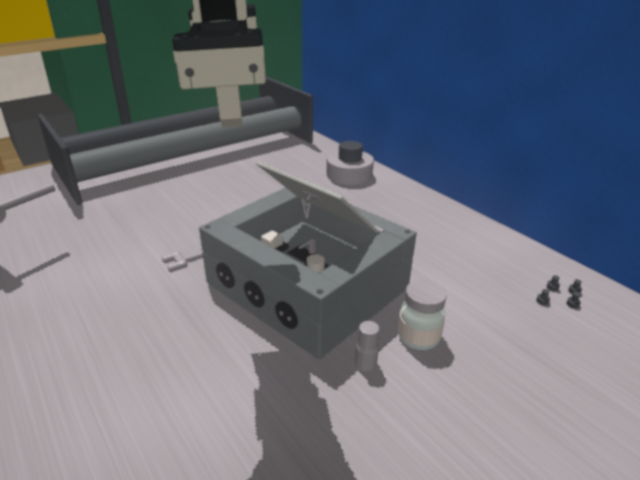

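The cover is rising. The round button shows on the right at (315,262) and the square one on the left at (270,238). I'll turn the hand half round so the wrist camera stays clear of the cover.

Emit:
send_rows([
  {"hand": -1, "slide": [0, 0, 0], "spin": -0.149},
  {"hand": -1, "slide": [0, 0, 0], "spin": -0.149},
  {"hand": -1, "slide": [0, 0, 0], "spin": -0.149},
  {"hand": -1, "slide": [0, 0, 0], "spin": -0.149},
  {"hand": -1, "slide": [0, 0, 0], "spin": -0.149},
  {"hand": -1, "slide": [0, 0, 0], "spin": -0.149},
  {"hand": -1, "slide": [0, 0, 0], "spin": -0.149},
  {"hand": -1, "slide": [0, 0, 0], "spin": -0.149},
])

```text
time: 7.3
tool_pos: [0.4518, 0.0277, 0.2447]
tool_rot: [1.86, 1.539, -0.569]
contact_force: [-0.0, -0.2, -0.1]
opening: 0.0005
```

Emit:
send_rows([
  {"hand": -1, "slide": [0, 0, 0], "spin": -0.149},
  {"hand": -1, "slide": [0, 0, 0], "spin": -0.149},
  {"hand": -1, "slide": [0, 0, 0], "spin": -0.149},
  {"hand": -1, "slide": [0, 0, 0], "spin": -0.149},
  {"hand": -1, "slide": [0, 0, 0], "spin": -0.149},
  {"hand": -1, "slide": [0, 0, 0], "spin": -0.149},
  {"hand": -1, "slide": [0, 0, 0], "spin": -0.149},
  {"hand": -1, "slide": [0, 0, 0], "spin": -0.149},
])

```text
time: 8.1
tool_pos: [0.4526, 0.0255, 0.24]
tool_rot: [0.455, 1.543, -0.773]
contact_force: [0.2, -0.3, -0.2]
opening: 0.0004
```

Emit:
send_rows([
  {"hand": -1, "slide": [0, 0, 0], "spin": -0.149},
  {"hand": -1, "slide": [0, 0, 0], "spin": -0.149},
  {"hand": -1, "slide": [0, 0, 0], "spin": -0.149},
  {"hand": -1, "slide": [0, 0, 0], "spin": -0.149},
  {"hand": -1, "slide": [0, 0, 0], "spin": -0.149},
  {"hand": -1, "slide": [0, 0, 0], "spin": -0.149},
  {"hand": -1, "slide": [0, 0, 0], "spin": -0.149},
  {"hand": -1, "slide": [0, 0, 0], "spin": -0.149},
])

```text
time: 8.9
tool_pos: [0.4533, 0.0233, 0.2352]
tool_rot: [-0.991, 1.545, -1.02]
contact_force: [-0.7, 0.4, 0.5]
opening: 0.0003
```

Run:
```python
from h import *
go(-98,-42,30);print(observe()['qpos'].round(3));print(T_of(observe())[:3,:3].round(3))
p,s=shot('wrist','w3.png')
for t in ['round_button_top','square_button_top']:
    for r in vision.search_frame(p,t)[:2]: print(t,r['uv'],r['conf'],toloc(world(p,r['uv'],s)[0]))
shot('side','s4.png')
p,s=shot('top','t4.png')
for t in ['round_button_top','square_button_top']:
    for r in vision.search_frame(p,t)[:2]: print(t,r['uv'],r['conf'],toloc(world(p,r['uv'],z=.084)[0]))
```

```text
t 8.9 loc [-164.5    7.7  135.2] slide [107.  -30.8  74.6] spin -0.232 F [-0.74  0.42  0.51] op 0.0003
[-0.102  0.177  1.661 -0.022  1.288 -1.638]
[[ 0.014  0.029  0.999]
 [-0.022  0.999 -0.028]
 [-1.    -0.022  0.014]]
round_button_top [374.2, 266.9] 0.58 [-96.6  43.1 -16.5]
square_button_top [371.8, 265.6] 0.92 [-98.2  40.9 -17.4]
round_button_top [362.1, 256.3] 0.56 [-92.7 -44.9 -16. ]
square_button_top [305.3, 269.9] 0.56 [-96.7  46.4 -16. ]
```

View pics/w3.png

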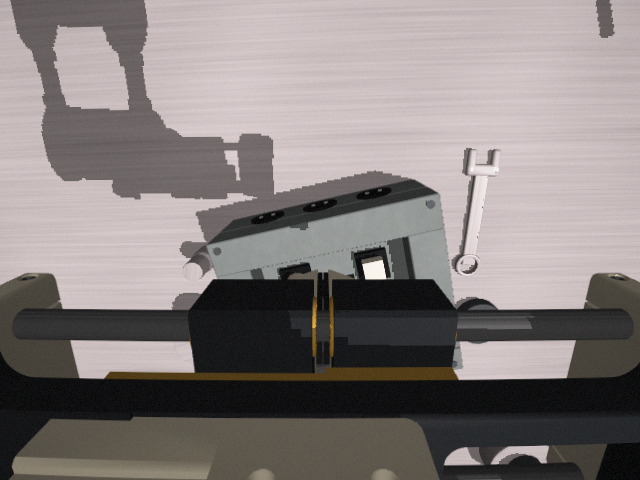

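View pics/s4.png

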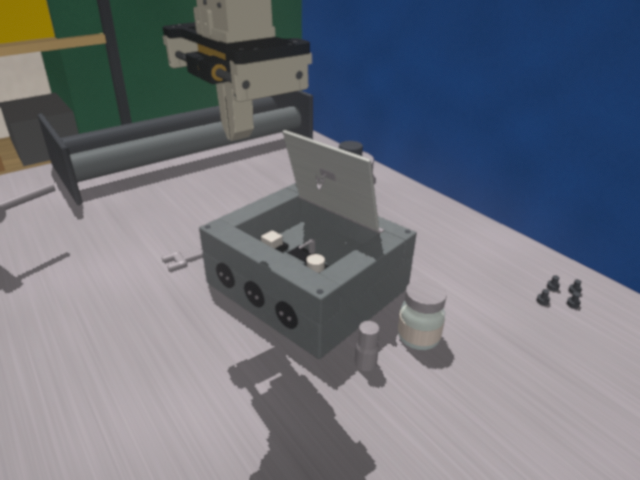

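View pics/t4.png

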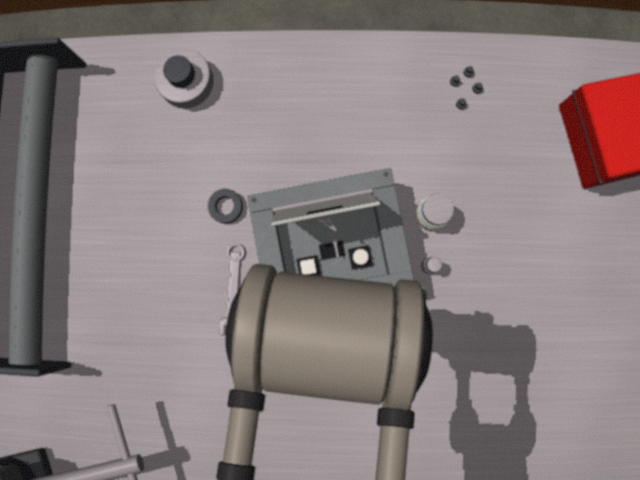

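The cover is fully open. In the top view the round button is at (361,257), local (-94,-44), and the square one is on the other side at (308,267).

Run:
```python
from h import *
go(-98,-44,40)
```

```text
t 9.25 loc [-164.5    8.   135.7] slide [ 97.5 -32.4  75.6] spin -0.243 F [ 0.25 -1.35 -0.17] op 0.0004
```

Emit:
send_rows([
  {"hand": -1, "slide": [0, 0, 0], "spin": -0.12},
  {"hand": -1, "slide": [0, 0, 0], "spin": -0.12},
  {"hand": -1, "slide": [5, -20, 25], "spin": 0},
  {"hand": -1, "slide": [10, -20, 25], "spin": 0},
])

```text
time: 9.65
tool_pos: [0.5105, -0.0048, 0.2239]
tool_rot: [-1.111, 1.543, -0.903]
contact_force: [0.8, 0.0, 1.3]
opening: 0.0002
```

Run:
```python
from h import *
go(-98,-44,10)
```

```text
t 9.65 loc [-114.2  -31.4  123.9] slide [114.4  -9.8  14.7] spin 0.005 F [0.81 0.04 1.33] op 0.0002
```

Emit:
send_rows([
  {"hand": -1, "slide": [20, -10, 14], "spin": 0},
  {"hand": -1, "slide": [35, 0, 0], "spin": 0},
  {"hand": -1, "slide": [35, 0, 0], "spin": 0},
  {"hand": -1, "slide": [15, 0, 0], "spin": 0},
  {"hand": -1, "slide": [0, 0, 0], "spin": 0},
])

```text
time: 10.15
tool_pos: [0.5328, -0.0169, 0.1147]
tool_rot: [-1.055, 1.54, -0.856]
contact_force: [-0.7, 0.1, -0.1]
opening: 0.0004
```

Run:
```python
from h import *
go(-98,-44,-39)
shot('side','s5.png')
```

```text
t 10.15 loc [-94.8 -47.7  14.7] slide [53.5  5.1 -4. ] spin -0.003 F [-0.75  0.13 -0.1 ] op 0.0004
```

View pics/s5.png

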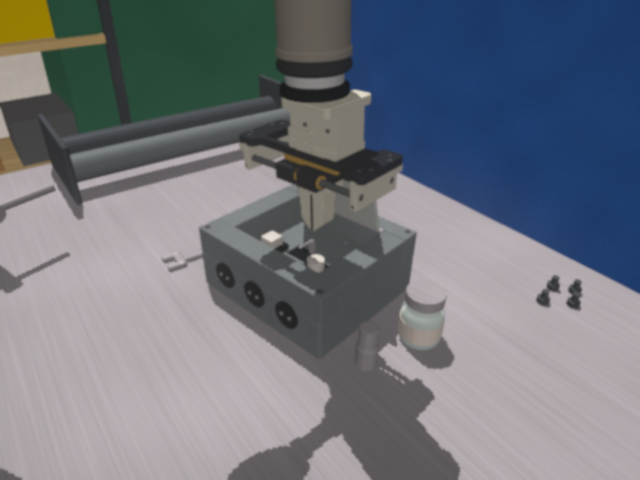

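Emit:
send_rows([
  {"hand": -1, "slide": [20, 4, -3], "spin": 0},
  {"hand": -1, "slide": [20, 0, 0], "spin": 0},
  {"hand": -1, "slide": [9, 0, 0], "spin": 0},
  {"hand": -1, "slide": [0, 0, 0], "spin": 0},
])

```text
time: 10.6
tool_pos: [0.5345, -0.0151, 0.0707]
tool_rot: [-0.874, 1.531, -0.676]
contact_force: [-0.2, 0.3, 0.2]
opening: 0.0004
```

Run:
```python
from h import *
go(-98,-44,-45.6)
p,s=shot('side','s6.png')
cv2.imwrite('pics/s6c.png',cv2.resize(p['pixels'][130:290,190:370],None,fx=4,fy=4,interpolation=cv2.INTER_CUBIC))
```

```text
t 10.6 loc [-92.7 -46.3 -29.3] slide [16.1  2.8 -5.7] spin -0.005 F [-0.25  0.32  0.25] op 0.0004
```

View pics/s6c.png

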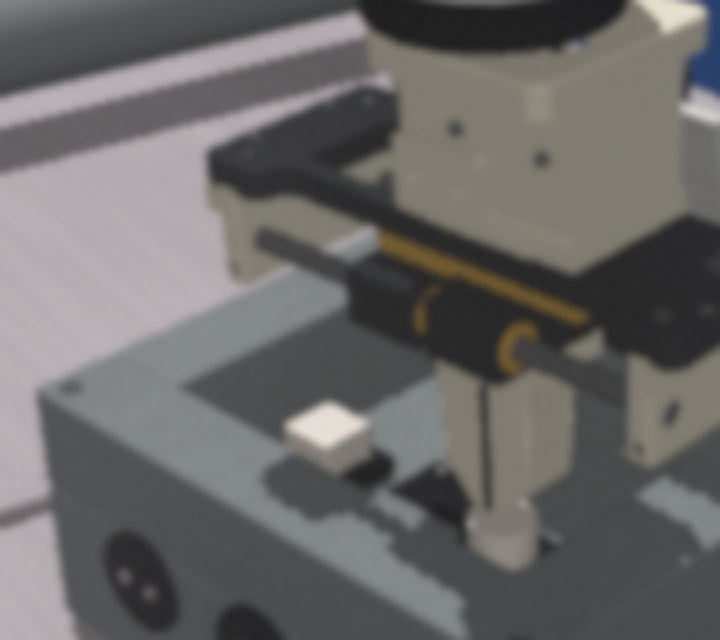

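The finger is right over the round button at (505,530) in the crop and well clear of the square one.

Emit:
send_rows([
  {"hand": -1, "slide": [5, 2, -7], "spin": 0},
  {"hand": -1, "slide": [5, 0, -1], "spin": 0},
  {"hand": -1, "slide": [4, 0, 0], "spin": 0},
  {"hand": -1, "slide": [3, 0, 0], "spin": 0},
])

```text
time: 11.05
tool_pos: [0.5288, -0.0154, 0.0567]
tool_rot: [-0.791, 1.524, -0.594]
contact_force: [-1.6, 0.7, 3.5]
opening: 0.0005
```

Run:
```python
from h import *
go(-98,-44,-45.6)
```

```text
t 11.05 loc [-98.4 -45.5 -43.3] slide [2.3 1.5 0.4] spin -0.005 F [-1.58  0.72  3.45] op 0.0005
```

Contact at 3.5 N. I'll press on until it bottoms.

Emit:
send_rows([
  {"hand": -1, "slide": [4, 0, 0], "spin": 0},
  {"hand": -1, "slide": [4, 0, 0], "spin": 0},
  {"hand": -1, "slide": [3, 0, 0], "spin": 0},
])

```text
time: 11.35
tool_pos: [0.529, -0.0155, 0.0546]
tool_rot: [-0.779, 1.521, -0.58]
contact_force: [-13.8, 2.4, 31.4]
opening: 0.0005
```

Run:
```python
from h import *
go(-98,-44,-45.6)
```

```text
t 11.35 loc [-98.2 -45.6 -45.4] slide [0.1 1.6 0.2] spin -0.004 F [-13.76   2.43  31.45] op 0.0005
```

It bottomed out: 31 N with 6 mm of travel reached. I'll hold briefly, then rise.

Emit:
send_rows([
  {"hand": -1, "slide": [1, 0, 0], "spin": 0},
  {"hand": -1, "slide": [-20, 0, 0], "spin": 0},
  {"hand": -1, "slide": [-45, 0, -5], "spin": 0},
  {"hand": -1, "slide": [-45, 0, -5], "spin": 0},
  {"hand": -1, "slide": [-45, 0, 0], "spin": 0},
  {"hand": -1, "slide": [-30, 25, 0], "spin": 0},
  {"hand": -1, "slide": [0, 20, 0], "spin": 0},
  {"hand": -1, "slide": [0, 0, 0], "spin": 0},
])

```text
time: 12.15
tool_pos: [0.5024, 0.0323, 0.246]
tool_rot: [-0.741, 1.518, -0.544]
contact_force: [0.1, 0.3, -0.5]
opening: 0.0003
```

Run:
```python
from h import *
go(25,-2,120);print(T_of(observe())[:3,:3].round(3), observe()['qpos'].round(2))
shot('side','s7.png')
```

```text
t 12.15 loc [-114.7    6.6  146. ] slide [ 31.6  -6.7 138.6] spin -0.006 F [ 0.14  0.34 -0.48] op 0.0003
[[ 0.045 -0.195  0.98 ]
 [-0.027  0.98   0.196]
 [-0.999 -0.036  0.039]] [-0.07  0.24  1.55 -0.02  1.31 -1.83]
```

View pics/s7.png

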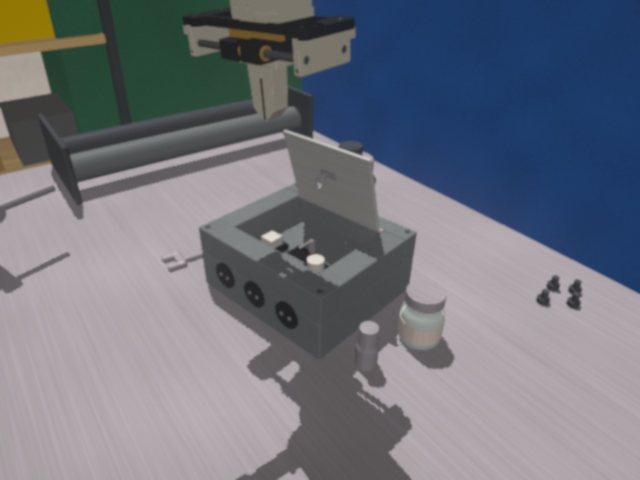

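The button is back up and the cover is open. I'll go over the cover at about 165 mm tip height and then down behind it.

Emit:
send_rows([
  {"hand": -1, "slide": [0, -4, 40], "spin": 0},
  {"hand": -1, "slide": [2, -3, 40], "spin": 0},
  {"hand": -1, "slide": [2, 0, 40], "spin": 0},
  {"hand": -1, "slide": [2, 0, 25], "spin": 0},
  {"hand": -1, "slide": [0, 0, 0], "spin": 0},
])

```text
time: 12.7
tool_pos: [0.6496, 0.0489, 0.2393]
tool_rot: [-0.884, 1.523, -0.689]
contact_force: [-0.1, -0.3, -0.4]
opening: 0.0004
```

Run:
```python
from h import *
go(20,-2,60)
```

```text
t 12.7 loc [ 32.8  -6.9 139.3] slide [ 78.6   7.7 -15.3] spin -0.008 F [-0.11 -0.34 -0.37] op 0.0004
```

Emit:
send_rows([
  {"hand": -1, "slide": [30, 2, -3], "spin": 0},
  {"hand": -1, "slide": [30, 2, -3], "spin": 0},
  {"hand": -1, "slide": [20, 2, -4], "spin": 0},
  {"hand": -1, "slide": [0, 0, 0], "spin": 0},
])

```text
time: 13.1
tool_pos: [0.6395, 0.0463, 0.152]
tool_rot: [-1.001, 1.527, -0.808]
contact_force: [0.7, -0.2, -0.5]
opening: 0.0007
```

Run:
```python
from h import *
go(-13,-2,65)
shot('side','s8.png')
```

```text
t 13.1 loc [22.5 -7.4 52. ] slide [-14.    4.6 -35.2] spin -0.01 F [ 0.74 -0.16 -0.49] op 0.0007
```

View pics/s8.png

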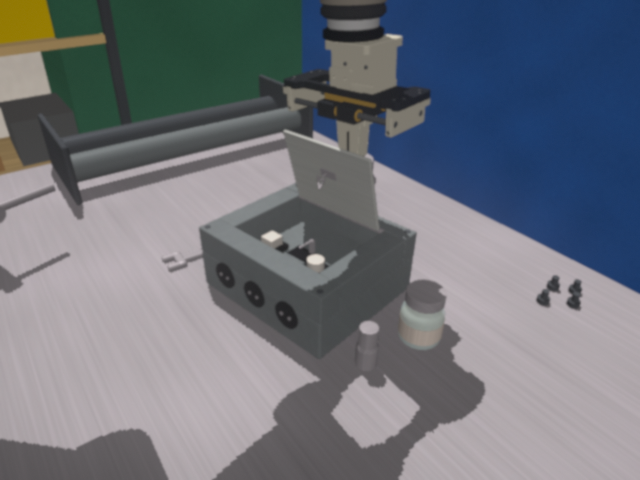

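Emit:
send_rows([
  {"hand": -1, "slide": [-6, 2, -20], "spin": 0},
  {"hand": -1, "slide": [-6, 2, -15], "spin": 0},
  {"hand": -1, "slide": [0, 0, -12], "spin": 0},
  {"hand": -1, "slide": [3, 0, -10], "spin": 0},
])

```text
time: 13.55
tool_pos: [0.5866, 0.0373, 0.1669]
tool_rot: [-0.815, 1.515, -0.623]
contact_force: [3.3, 0.5, -1.0]
opening: 0.0003
```

Run:
```python
from h import *
go(-42,-2,56)
shot('side','s9.png')
```

```text
t 13.55 loc [-31.2  -5.5  66.9] slide [ 10.4   3.8 -11.2] spin -0.011 F [ 3.3   0.5  -1.05] op 0.0003
```

View pics/s9.png

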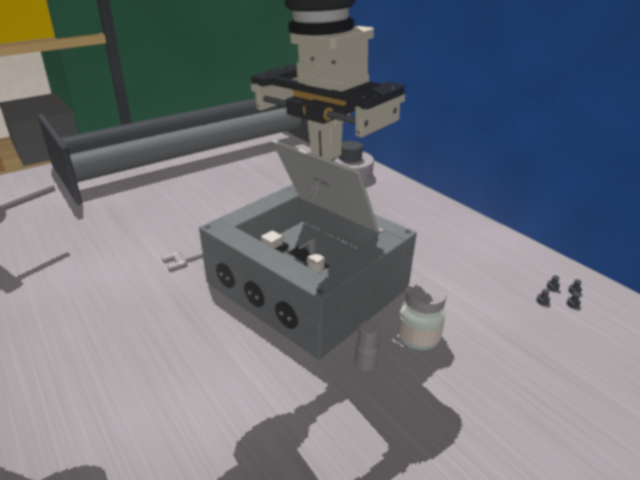

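The cover is swinging forward with the fingertip behind it at 3.3 N. I'll carry on round the arc.

Emit:
send_rows([
  {"hand": -1, "slide": [6, 1, -10], "spin": 0},
  {"hand": -1, "slide": [8, 1, -10], "spin": 0},
  {"hand": -1, "slide": [8, 0, -9], "spin": 0},
  {"hand": -1, "slide": [10, 0, -9], "spin": 0},
])

```text
time: 14.0
tool_pos: [0.5565, 0.0296, 0.1424]
tool_rot: [-0.652, 1.497, -0.461]
contact_force: [0.6, 2.9, 4.1]
opening: 0.0005
```

Run:
```python
from h import *
go(-69,-2,30)
```

```text
t 14.0 loc [-62.1  -7.   42.4] slide [11.7  5.4 -7.6] spin -0.011 F [0.57 2.95 4.15] op 0.0005
```

Emit:
send_rows([
  {"hand": -1, "slide": [12, 1, -9], "spin": 0},
  {"hand": -1, "slide": [11, 1, -7], "spin": 0},
  {"hand": -1, "slide": [12, 0, -6], "spin": 0},
  {"hand": -1, "slide": [12, 0, -5], "spin": 0},
])

```text
time: 14.4
tool_pos: [0.539, 0.024, 0.1025]
tool_rot: [-0.566, 1.48, -0.376]
contact_force: [-1.5, 2.3, 7.4]
opening: 0.0002
```

Run:
```python
from h import *
go(-88,-2,-5)
shot('side','s10.png')
```

```text
t 14.4 loc [-80.5  -8.9   2.5] slide [ 6.6  7.2 -8.1] spin -0.012 F [-1.46  2.25  7.4 ] op 0.0002
```

View pics/s10.png

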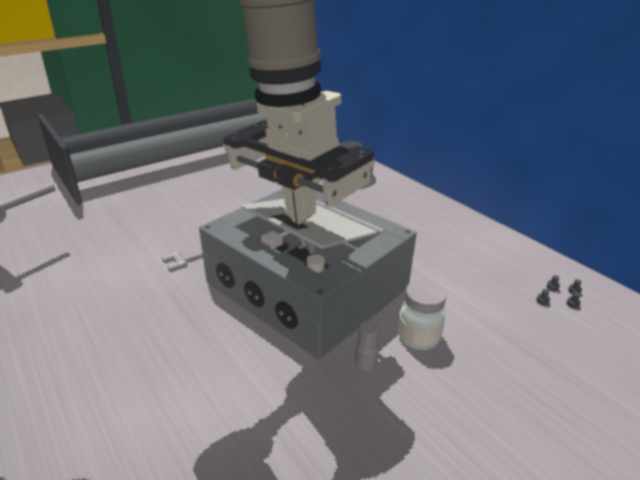

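Emit:
send_rows([
  {"hand": -1, "slide": [10, 2, -8], "spin": 0},
  {"hand": -1, "slide": [10, 2, -7], "spin": 0},
  {"hand": -1, "slide": [9, 0, -6], "spin": 0},
])

```text
time: 14.75
tool_pos: [0.5345, 0.0226, 0.0812]
tool_rot: [-0.465, 1.448, -0.278]
contact_force: [-0.1, 15.2, 24.1]
opening: 0.0003
```

Run:
```python
from h import *
go(-98,-2,-31)
```

```text
t 14.75 loc [-85.2  -9.4 -18.8] slide [ 10.3   7.8 -14.2] spin -0.012 F [-0.13 15.21 24.1 ] op 0.0003
```

Run:
```python
from h import *
p,s=shot('side','s11.png');print(T_of(s)[:3,:3].round(3),s['qpos'].round(3),s['contact_force'],s['torque'])
cv2.imwrite('pics/s11c.png',cv2.resize(p['pixels'][130:290,190:370],None,fx=4,fy=4,interpolation=cv2.INTER_CUBIC))
shot('wrist','w11.png')
```

```text
[[ 0.118 -0.183  0.976]
 [-0.034  0.981  0.189]
 [-0.992 -0.055  0.109]] [-0.086  0.432  1.775 -0.032  0.814 -1.824] [-0.12998376 15.2088968  24.10036034] [ 2.56034361 -0.30940145  0.1844653 ]
```

View pics/s11c.png

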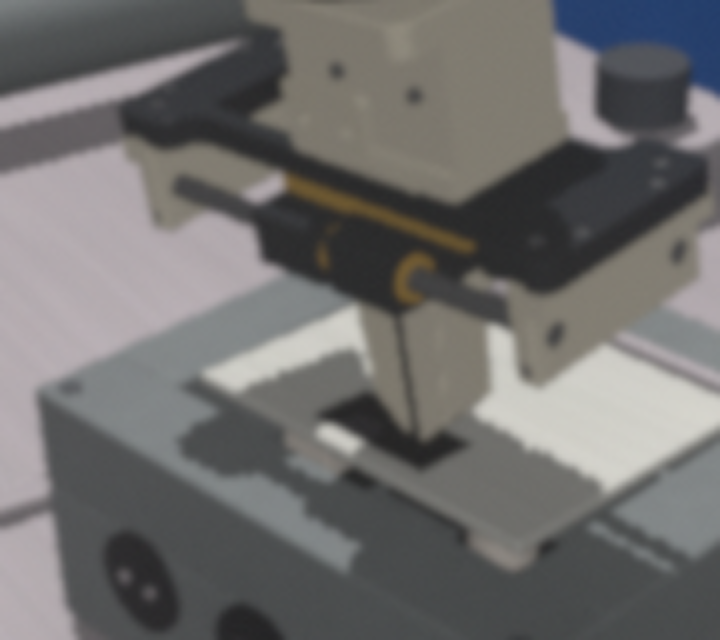

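View pics/w11.png

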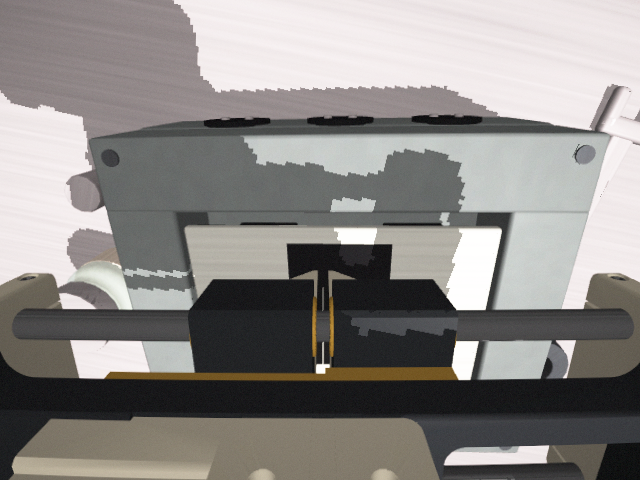

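Emit:
send_rows([
  {"hand": -1, "slide": [0, 0, 0], "spin": 0},
])

```text
time: 14.95
tool_pos: [0.5353, 0.0226, 0.0827]
tool_rot: [-0.465, 1.446, -0.276]
contact_force: [-3.7, -0.4, 4.6]
opening: 0.0008
```

Run:
```python
from h import *
go(-98,-2,-31)
```

```text
t 14.95 loc [-84.4  -9.6 -17.3] slide [ 11.7   8.1 -15.2] spin -0.012 F [-3.66 -0.35  4.58] op 0.0008
```

Emit:
send_rows([
  {"hand": -1, "slide": [4, 0, -1], "spin": 0},
  {"hand": -1, "slide": [4, 0, -1], "spin": 0},
])

```text
time: 15.15
tool_pos: [0.536, 0.0223, 0.0791]
tool_rot: [-0.454, 1.443, -0.266]
contact_force: [-5.4, 3.0, 8.8]
opening: 0.0005
```

Run:
```python
from h import *
go(-98,-2,-31)
```

```text
t 15.15 loc [-83.8 -10.  -20.9] slide [  7.9   8.3 -15.4] spin -0.012 F [-5.42  2.98  8.83] op 0.0005
```

Emit:
send_rows([
  {"hand": -1, "slide": [4, 0, -1], "spin": 0},
  {"hand": -1, "slide": [4, 0, -1], "spin": 0},
])

```text
time: 15.35
tool_pos: [0.5364, 0.0219, 0.0744]
tool_rot: [-0.446, 1.44, -0.257]
contact_force: [-1.9, 1.3, 2.0]
opening: 0.0004
```

Run:
```python
from h import *
go(-98,-2,-31)
```

```text
t 15.35 loc [-83.4 -10.5 -25.6] slide [  3.2   8.5 -15.2] spin -0.012 F [-1.86  1.32  1.96] op 0.0004
```

Emit:
send_rows([
  {"hand": -1, "slide": [3, 0, -1], "spin": 0},
  {"hand": -1, "slide": [3, 0, -1], "spin": 0},
])

```text
time: 15.55
tool_pos: [0.5368, 0.0215, 0.0707]
tool_rot: [-0.435, 1.437, -0.247]
contact_force: [-2.1, 2.7, 5.8]
opening: 0.0005
```

Run:
```python
from h import *
go(-98,-2,-31)
```

```text
t 15.55 loc [-83.1 -10.9 -29.3] slide [ -0.6   8.7 -15.1] spin -0.012 F [-2.12  2.68  5.77] op 0.0005
```

Emit:
send_rows([
  {"hand": -1, "slide": [4, 0, -1], "spin": 0},
  {"hand": -1, "slide": [3, 0, -1], "spin": 0},
])

```text
time: 15.75
tool_pos: [0.5373, 0.0215, 0.0687]
tool_rot: [-0.425, 1.433, -0.237]
contact_force: [-14.7, 4.1, 34.8]
opening: 0.0008
```

Run:
```python
from h import *
go(-98,-2,-31)
```

```text
t 15.75 loc [-82.7 -11.1 -31.3] slide [ -2.8   8.7 -15.3] spin -0.012 F [-14.67   4.08  34.82] op 0.0008
```

At the stop (35 N). I'll let go, rise and look.

Emit:
send_rows([
  {"hand": -1, "slide": [0, 0, 0], "spin": 0},
  {"hand": -1, "slide": [-10, 0, 0], "spin": 0},
  {"hand": -1, "slide": [-30, 0, 0], "spin": 0},
  {"hand": -1, "slide": [-40, 0, 0], "spin": 0},
  {"hand": -1, "slide": [-45, 0, 0], "spin": 0},
  {"hand": -1, "slide": [-45, 0, 0], "spin": 0},
  {"hand": -1, "slide": [-10, 0, -30], "spin": 0},
  {"hand": -1, "slide": [0, 0, -40], "spin": 0},
])

```text
time: 16.55
tool_pos: [0.4492, 0.0119, 0.2541]
tool_rot: [-0.431, 1.42, -0.242]
contact_force: [-0.4, -0.2, 0.3]
opening: 0.0002
```

Emit:
send_rows([
  {"hand": -1, "slide": [0, 0, -30], "spin": 0},
  {"hand": -1, "slide": [0, 0, 0], "spin": 0},
  {"hand": -1, "slide": [0, 0, 0], "spin": 0},
  {"hand": -1, "slide": [0, 0, 0], "spin": 0},
  {"hand": -1, "slide": [0, 0, 0], "spin": 0},
])

```text
time: 17.05
tool_pos: [0.4186, 0.0047, 0.2545]
tool_rot: [-0.435, 1.412, -0.248]
contact_force: [0.1, -0.2, -1.0]
opening: 0.0007
```

Run:
```python
from h import *
go(-98,-2,-31)
p,s=shot('side','s12.png')
for q in [(330,225),(300,215),(320,258),(275,240),(240,240),(330,275)]: print(q,toloc(world(p,q)[0]))
p0=cv2.imread('pics/side0.png');d=cv2.absdiff(p0,p['pixels']).max(2)
m=d[180:380,190:460];print((m>30).sum())
```

```text
t 17.05 loc [-202.3   -3.5  154.5] slide [197.9  16.1  76.7] spin -0.011 F [ 0.11 -0.19 -0.95] op 0.0007
(330, 225) [-37.5 -19.3   3.4]
(300, 215) [-44.6  31.7   2.3]
(320, 258) [-106.3  -62.6    3.1]
(275, 240) [-115.2    9.6    2.3]
(240, 240) [-146.    44.7    1.2]
(330, 275) [-123.8  -94.4    2.3]
1
```

View pics/s12.png

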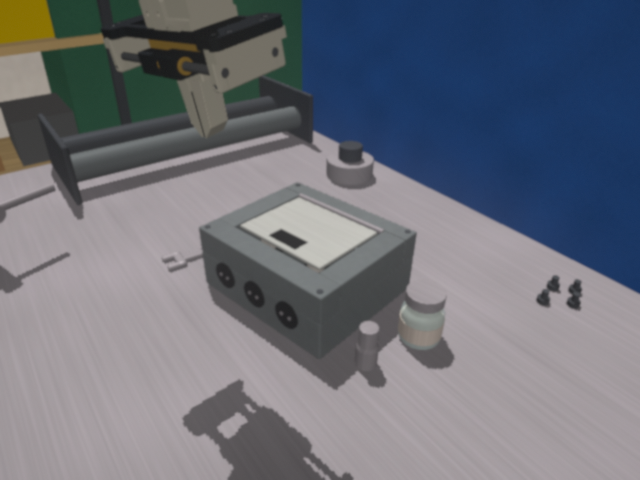

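The side view shows the cover flush and latched, almost identical to the first picture (1 pixel differs around the box). The bystanders haven't moved and the hand is clear, so I'm handing in.

Run:
```python
from h import *
s=observe();print(s['qvel'].round(3),s['contact_force'].round(2));job.hand_in()
```

```text
[ 0.002  0.003  0.009  0.001 -0.002 -0.002] [ 0.15 -0.44 -0.4 ]
the job is handed in; nothing more can be done
```

I did all three steps and handed the job in at about 17 s. I opened the cover, pressed the round button, and pushed the cover down again until it latched. I got no verdict on the hand-in.

- **Opening:** I pressed the cover to its stop (38 N) and let go. The next pictures showed it rising and then fully open.
- **Round button:** I pressed it down about 6 mm, until it bottomed at 31 N. It was back up in the next picture, and the square button was never touched.
- **Closing:** I pushed the cover round from behind and down to its stop (35 N), then let go and withdrew.
- **Last checks:** The cover stayed flush for about a second after I let go. The last side picture differs from the first by 1 pixel around the box, in an area that includes the jar and socket. The wrench and bearing look unmoved, though that check does not cover them. The hand was clear, with only sensor noise on the force reading.

Two readings disagreed with what was expected:
- **Fingertip position:** The real fingertips sat about 24 mm behind the reported TCP, measured with the side camera and confirmed by contact. I allowed for this offset.
- **Closing force and tilt:** There was a brief 24 N upward and 15 N sideways while closing, more than the 8 N expected. It eased when I slowed down. The tool also drifted to about a 9° tilt by the end, with no visible effect.

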